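Fit the sharpening disc on its four drive studs

ROBOT

A 6-joint arm with a two-finger parallel gripper is mounted at the origin on the work surface. World frame = base frame: x ahead of the robot, y to its left, z up, the work surface at z = 0. Lengths are in mm, angles in rad, forces in N, time in s.
With the tool pointing down it reaches from about 350 to 850 mm from the base axis. Payload 8.1 kg.
Tool frame: the origin (TCP) lies at the very end of the fingers, on their centre line; the grasp point (between the pads) lies 19 mm behind it (arm.grasp_offset is the y of the grasp point in the tool frame, in mm); y points along the fingers, z is the direction in which the jaws open and shut, and the axes are right-handed (so a half turn about y gives the same grasp; the last joint's range is limited). The gripper opens to 93 mm and grips with 3 to 60 N. Pads are 15 mm wide; open, the fingers measure 128 mm over their backs; the gripper's body (75 mm by 188 mm) begins 65 mm behind the grasp point.
Start: joints at [-1.321, 0.13, 1.488, -0, 1.523, -0.085], TCP at [197.168, -566.683, 218.635] pointing down, gripper open.
Joint ranges: [-2.96, 2.96], [-0.89, 2.26], [0.02, 2.5], [-1.34, 4.48], [0, 2.73], [-2.66, 2.66]. Speed limits (rad/s): [2.39, 2.39, 2.79, 3.14, 3.14, 3.14].

INTERFACE

Orientations are given as a unit quaternion [w, x, y, z].
In Python, from workcell import arm, eyes, ticket gives the robot as it stands.
- The arm moves only by the tool apply_moves, never from a script. Its arguments are lists of equal length, an entry for each row: "travel": the shift along the tool's x, y, z in cm, a list of three; "turn": the turn, a rotation vector about the tool's x, y, z in degrees, a list of three. A call has 1 to 20 rows; each row is the pose to reach, as a shift and turn from the pose commanded when the call began, along the tool's axes at that moment; what a row does not reach only later rows make up. A row lasts 1/8 s, in which the tool goes at most 62.5 mm and 10.7 degrees, less where a joint would pass 70% of its speed; a pose out of reach is approached as far as the arm can. A call with a gripper value outside its range is refused whole. "gripper" is the closure in counts, from 0 (fully open) to 255 (shut), set as the call begins (left out, the last holds). The fingers move at their own pace and stop on an object; "squeeze" is the grip in N (left out, the last holds). Time passes only in rows, so rows that repeat a pose let the fingers close. It gives the time, the measured TCP pose, the force and the opening at its end, in the units of the state.
- arm.observe(): the state, without advancing time (a new reading comes with each control period).
- eyes.camera(name): name is "side" or "top" or "wrist"; returns the picture (400x640x3 uint8, red, green, blue); there is no depth.
- eyes.get_calibration(name): a dict with "fx", "fy", "cx", "cy" (pixels), "origin" and "orientation" of the camera in the world. Camera axes: x right, y up, looking along -z (the intrinsics and any distortion apply to the point x, -y, -z); pixel columns grow to the right and rows downward; lengths in mm; the calibration is good to about 2 mm. A picture is of the moment at which its call begins: read the wrist's pose just before it. get_calibration takes no time and is no camera call; for the wrist camera it gives the pose at the moment of the call.
- ticket.hand_in(): hands the job in, once; it reports no verdict.
The state is a dict: "t": time; "q": joint angles; "joint_vel": joint speeds; "joint_efforts": joint torques, N m; "position": TCP position; "orientation": TCP orientation; "force": force on the tool from outside, world axes, zero at the start; "ft_torque": the same for the moment, N m; "opening": finger opening in mm.
Only numpy, scipy, OpenCV 4.12 (cv2) and the standard library are available. Lean on these libraries where they do the work, as an engineer would, in place of code of your own. Each camera call takes 0.05 s, during which the arm holds its last target.

TASK

Pick up the red sharpening disc by its black handle and fit it on the drive hub of the green sharpening machine: turn it until all four holes find the four studs, then let it slide down fully home, flat on the hub. Lower it gently, without dropping it on the machine or forcing it, let go at the end, and leave the other things on the bench where they are.

Things in the scene. Friction and masses are not known exactly. Their poses are not given: they have to be found in the camera images.
- lap_grip (a point): Centre of the black bar handle on the loose red disc (about 0.6 kg, varies), half-way up the handle, on the disc's axis: 37 mm above the disc's underside, 25 mm above its upper face. The handle is 70 mm long along this frame's x, 24 mm wide along y, 50 mm tall; z is up. The disc lies flat on the bench at the start, handle up.
- lap: The loose red disc; origin at the centre of its underside, same axes as lap_grip. The disc is 150 mm in diameter and 12 mm thick; four plain through holes of 15 mm diameter lie on a 50 mm radius, at 45, 135, 225 and 315 degrees from the handle's x axis.
- hub_face (a point): Centre of the upper face of the aluminium drive hub (130 mm diameter) on the green machine, 97 mm above the bench, on the spindle axis. With the disc fully home its underside lies on this face. The frame turns with the housing, NOT with the hub: the hub stands at any angle, held by a stiff brake (it does not turn under hand forces).
- stud_tips (a point): Point on the spindle axis level with the tops of the four upright steel studs, 14 mm above the hub face. The studs stand on the hub, 90 degrees apart on a 50 mm radius, 12 mm in diameter, their top 4 mm tapering to 8 mm. Their angle about the axis is NOT reported (this frame is the housing's): find it by sight or touch.
- machine: The green sharpening machine, fixed to the bench: housing 220 x 200 mm (x, y) and 80 mm high; origin at the centre of its underside, on the spindle axis. A steel tool-rest bar (12 mm thick, 170 mm long along y) runs 98 mm from the axis on the machine's +x side, its top 124 mm above the bench.
- chisel: Bystander, leave alone: wood-handled bench chisel, 245 mm long, lying between the machine and the disc.
- mallet: Bystander, leave alone: wooden joiner's mallet, 350 mm long, lying.
- glue: Bystander, leave alone: yellow glue bottle, 64 mm across and 170 mm tall, upright.
- tin: Bystander, leave alone: open steel tin, 84 mm across and 100 mm tall.
- offcut: Bystander, leave alone: softwood offcut, 200 x 70 x 45 mm.
- square: Bystander, leave alone: joiner's square, stock 140 mm, blade 200 mm, lying flat.

How it is judged (in metres and radians):
At the end, for the whole second after the job is handed in: The disc sits fully home on the hub with the studs through its holes: its underside within 2 mm of the hub face, its axis within 4 mm of the spindle axis, level within 0.03 rad, and released (z of lap_grip in the frame of hub_face between 0.035 and 0.039 m and horizontal distance between lap_grip and hub_face below 0.004 m and angle between lap_grip's own z axis and vertical below 0.03 rad); the robot touches nothing.
It fails at once if the disc is dropped on the hub (falls there faster than 0.65 m/s, as from 30 mm or more) (horizontal distance between lap_grip and hub_face below 0.06 m and z of lap_grip in the frame of hub_face below 0.07 m and linear speed of lap above 0.65 m/s).
It fails at once if the machine, hub or studs are pressed or struck with more than 150 N (contact force between machine and anything else above 150 N).
It fails at once if another thing on the bench is moved more than 30 mm (distance of any of chisel, mallet, glue, tin, offcut, square from where it was at the start of the episode above 0.03 m).
It also fails if it takes over 67 s, if anything falls off the work surface, if the arm or the gripper's body presses on something with over 40 N, if the wrist force passes 120 N, or if a joint passes its speed limit or range.

## Working session

There is one attempt and no reset: what is moved stays moved. The work goes in short steps, Python scripts to look and compute and a tool call to move; the robot and the scene stay as the last step left them, time stands still between calls to the robot, and variables do not carry over. Pictures are saved under pics/ and viewed, and the job is handed in when it is done.

Besides the shell and the picture viewer there is one more tool, called as a command line: name --argument value ..., lists and objects as JSON in quotes. apply_moves: Moves the arm, as the interface text tells. Its arguments: {"type":"object","properties":{"travel":{"type":"array","items":{"type":"array","items":{"type":"number"}}},"turn":{"type":"array","items":{"type":"array","items":{"type":"number"}}},"gripper":{"type":"number"},"squeeze":{"type":"number"}},"required":["travel","turn"]}

```bash
mkdir -p pics; ls; python3 - <<'E'
from workcell import arm,eyes,ticket
import cv2
for n in ["top","side","wrist"]:
    print(n,eyes.get_calibration(n))
    cv2.imwrite(f"pics/{n}0.png",eyes.camera(n)[:,:,::-1])
print(arm.observe(),arm.grasp_offset)
E
```

```text
pics
top {'fx': 427.0455131735222, 'fy': 427.0455131735222, 'cx': 319.97725504617017, 'cy': 198.0491745732448, 'origin': array([ 353.93624858,   -9.40147098, 1340.14791909]), 'orientation': array([ 0.70479846,  0.06614634, -0.06609202, -0.70321806])}
side {'fx': 381.8963678629452, 'fy': 381.8963678629452, 'cx': 317.15042353192666, 'cy': 203.83026851794756, 'origin': array([153.86486049, 995.57366841, 757.8635011 ]), 'orientation': array([-0.17255172, -0.08836118,  0.47740485,  0.8570314 ])}
wrist {'fx': 324.66395592937573, 'fy': 324.66395592937573, 'cx': 313.91763550637006, 'cy': 203.85003345855375, 'origin': array([ 273.55323693, -539.96347623,  384.46785186]), 'orientation': array([ 0.8061103 , -0.12080441,  0.08725045, -0.57269524])}
{'t': 0.15, 'q': array([-1.32139131e+00,  1.31004709e-01,  1.48900937e+00,  4.57403472e-06,
        1.52299860e+00, -8.54255545e-02]), 'joint_vel': array([ 1.33278442e-03, -2.04721821e-03, -2.25118736e-03,  1.54239518e-03,
       -1.81954725e-03, -2.49507958e-05]), 'joint_efforts': array([ 9.81486373e-04, -5.60473680e+01, -4.92334521e+01,  7.68927997e-02,
        3.04797466e-02, -6.63438755e-05]), 'position': array([ 197.06701882, -566.25769685,  217.8291027 ]), 'orientation': array([ 0.11778865, -0.11786767,  0.69772089, -0.69671989]), 'force': array([-0.11972274,  0.23974774, -0.59979237]), 'ft_torque': array([0.03183062, 0.01314067, 0.00389024]), 'opening': 93.16262812760789} -18.8
```

View pics/top0.png

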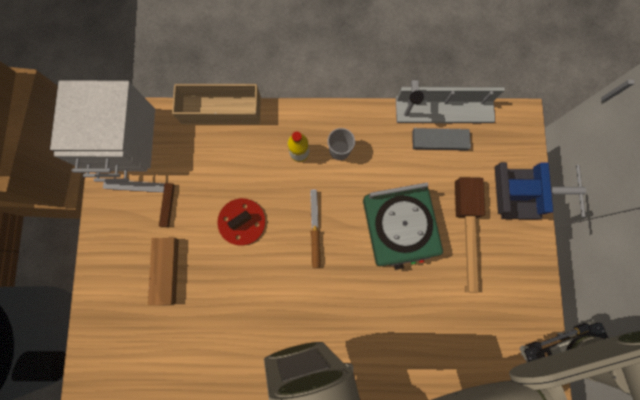

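View pics/side0.png

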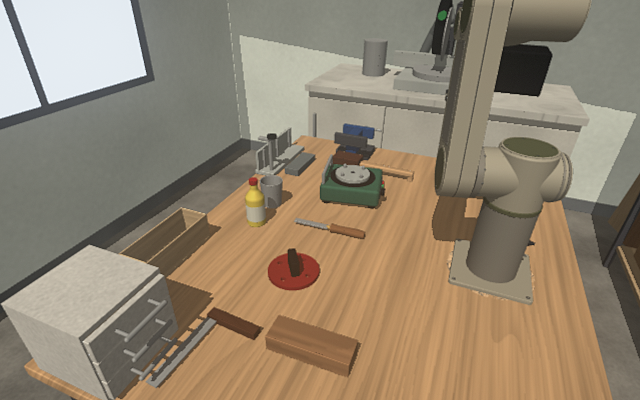

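View pics/wrist0.png

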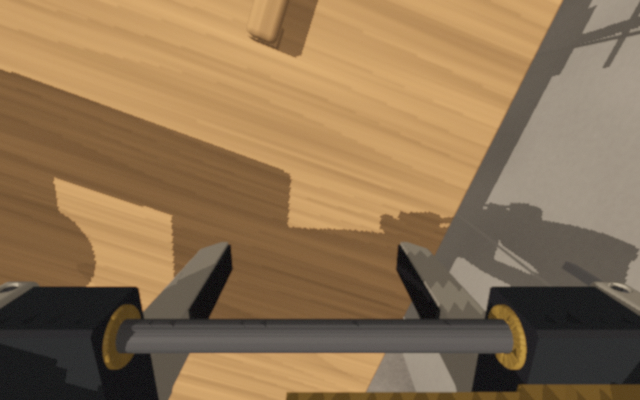

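The top view shows the disc at about (242,221) with its handle near (243,220), the machine hub at (404,222), the chisel between them at (316,230), and the glue and tin behind. Next I'll measure these from zoomed crops.

```bash
cat > h.py <<'E'
from workcell import arm,eyes,ticket
import numpy as np,cv2
from scipy.spatial.transform import Rotation as R
def rot(q): return R.from_quat([q[1],q[2],q[3],q[0]])
def px2w(c,u,v,z):
    d=np.stack([(np.asarray(u,float)-c['cx'])/c['fx'],-(np.asarray(v,float)-c['cy'])/c['fy'],-np.ones_like(np.asarray(u,float))],-1)
    d=rot(c['orientation']).apply(d); o=np.array(c['origin'])
    t=(z-o[2])/d[...,2]
    return o+d*t[...,None]
def w2px(c,P):
    p=rot(c['orientation']).inv().apply(np.asarray(P,float)-c['origin'])
    p=np.atleast_2d(p)
    return np.stack([c['cx']+c['fx']*p[:,0]/-p[:,2], c['cy']-c['fy']*p[:,1]/-p[:,2]],-1)
def get(n):
    c=eyes.get_calibration(n); return c,eyes.camera(n)
def save(n,im): cv2.imwrite("pics/"+n,im[:,:,::-1])
E
python3 - <<'E'
from h import *
im=cv2.imread("pics/top0.png")[:,:,::-1]; c=eyes.get_calibration("top")
a=cv2.resize(im[190:252,210:275],None,fx=6,fy=6,interpolation=cv2.INTER_CUBIC)
b=cv2.resize(im[180:275,355:450],None,fx=4,fy=4,interpolation=cv2.INTER_CUBIC)
o=np.zeros((max(a.shape[0],b.shape[0]),a.shape[1]+b.shape[1],3),np.uint8);o[:a.shape[0],:a.shape[1]]=a;o[:b.shape[0],a.shape[1]:]=b
save("crops0.png",o);print(o.shape)
f=im.astype(int)
red=((f[...,0]>80)&(f[...,1]<40)&(f[...,2]<50)).astype(np.uint8); red[:, :210]=0;red[:,275:]=0;red[:190]=0;red[252:]=0
pts=cv2.findNonZero(red); h=cv2.convexHull(pts)[:,0]
e=cv2.fitEllipse(h); print(e, px2w(c,*e[0],12))
w=px2w(c,h[:,0],h[:,1],12); print(cv2.minEnclosingCircle(w[:,:2].astype(np.float32)))
print(px2w(c,404,222,97))
E
```

```text
(380, 770, 3)
((241.32879638671875, 221.56016540527344), (44.23157501220703, 45.60561752319336), 68.10485076904297) [530.11117963 237.19666773  12.        ]
((530.4188842773438, 237.4840087890625), 71.58221435546875)
[ 518.61043856 -255.5347198    97.        ]
```

View pics/crops0.png

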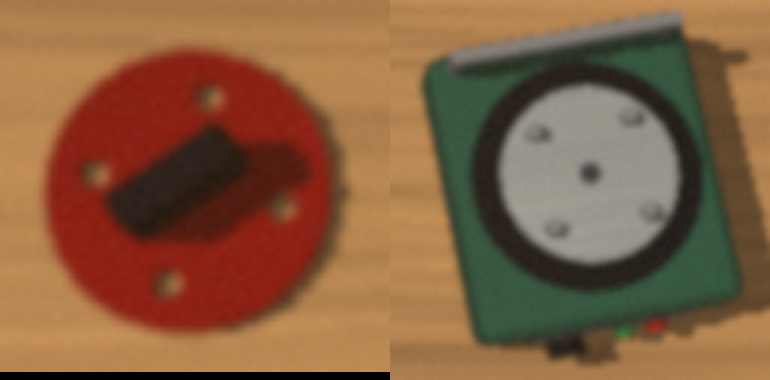

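Holes in the crop are at (210,97), (96,173), (283,207) and (168,285). Studs are at (540,133), (632,118), (652,212) and (557,229). Next I'll work out the angles and a wrist-camera pose that looks at the hub.

```bash
cat >> h.py <<'E'
def down(yaw):  # tool y = -z world; tool z (jaw) at world angle yaw(rad)
    z=np.array([np.cos(yaw),np.sin(yaw),0]); y=np.array([0,0,-1.]); x=np.cross(y,z)
    return R.from_matrix(np.stack([x,y,z],1))
def plan(p,Rt,p0=None,R0=None):
    s=arm.observe()
    if p0 is None: p0=s['position']
    if R0 is None: R0=rot(s['orientation'])
    print('travel cm',np.round(R0.inv().apply(np.asarray(p)-p0)/10,2),'turn deg',np.round(np.degrees((R0.inv()*Rt).as_rotvec()),2))
def jawyaw(Rt):
    z=Rt.apply([0,0,1]); return np.degrees(np.arctan2(z[1],z[0]))
E
python3 - <<'E'
from h import *
c=eyes.get_calibration("top")
H=np.array([(210,97),(96,173),(283,207),(168,285)])/6+[210,190]-.4
w=px2w(c,H[:,0],H[:,1],np.full(4,8.)); print(w.round(1),w.mean(0)); d=w-[*w.mean(0)]
print(np.degrees(np.arctan2(d[:,1],d[:,0])),np.hypot(d[:,0],d[:,1]))
S=(np.array([(540,133),(632,118),(652,212),(557,229)])-[390,0])/4+[355,180]-.4
w=px2w(c,S[:,0],S[:,1],np.full(4,108.)); print(w.round(1),w.mean(0)); d=w-[*w.mean(0)]
print(np.degrees(np.arctan2(d[:,1],d[:,0])),np.hypot(d[:,0],d[:,1]))
s=arm.observe(); R0=rot(s['orientation']); w=eyes.get_calibration("wrist")
print('jaw yaw',jawyaw(R0), 'axes',R0.as_matrix().round(3))
ct=R0.inv().apply(w['origin']-s['position']); cr=(R0.inv()*rot(w['orientation']))
print('cam in tool',ct,cr.as_matrix().round(3)); np.save('cam.npy',np.array([*ct,*cr.as_quat()]))
hub=np.array([516,-256,111.])
for yaw in (0,-20,jawyaw(R0)):
  Rt=down(np.radians(yaw))
  for z in (180,220):
    # choose TCP so hub at pixel (314,130)
    cc=dict(w); 
    cc['orientation']=np.roll((Rt*cr).as_quat(),1); cc['origin']=Rt.apply(ct)+[0,0,z]
    p=px2w(cc,314.,120.,111.); xy=hub[:2]-p[:2]
    print(yaw,z,xy); plan([*xy,z],Rt)
E
```

```text
[[581.  229.4   8. ]
 [540.4 287.8   8. ]
 [522.7 189.2   8. ]
 [481.8 247.8   8. ]] [531.48184749 238.55062351   8.        ]
[ -10.43937432   79.68915965 -100.06433664  169.4694433 ] [50.3484369  50.04687528 50.12829295 50.56434835]
[[ 544.  -219.6  108. ]
 [ 555.2 -287.1  108. ]
 [ 486.4 -298.9  108. ]
 [ 473.9 -229.8  108. ]] [ 514.86522414 -258.8282121   108.        ]
[  53.46073496  -35.0327865  -125.43336139  144.64884285] [48.87186952 49.25412674 49.13509792 50.19622429]
jaw yaw -70.81562890702496 axes [[-0.944 -0.     0.329]
 [-0.329  0.001 -0.944]
 [-0.    -1.    -0.001]]
cam in tool [-8.08971206e+01 -1.66758167e+02  1.00677830e-01] [[-0.    -0.956 -0.295]
 [ 0.001  0.295 -0.956]
 [ 1.    -0.     0.001]]
0 180 [ 515.99326107 -325.91642629]
travel cm [-38.02   3.8  -12.21] turn deg [ 7.000e-02 -7.082e+01 -6.000e-02]
0 220 [ 516.00919925 -324.05338257]
travel cm [-38.08  -0.19 -12.39] turn deg [ 7.000e-02 -7.082e+01 -6.000e-02]
-20 180 [ 492.08084134 -321.69764501]
travel cm [-35.9    3.81 -13.4 ] turn deg [ 7.000e-02 -5.082e+01 -4.000e-02]
-20 220 [ 492.73301681 -319.95240775]
travel cm [-36.02  -0.19 -13.55] turn deg [ 7.000e-02 -5.082e+01 -4.000e-02]
-70.81562890702496 180 [ 449.96409512 -278.96880444]
travel cm [-33.33   3.81 -18.82] turn deg [ 0.08 -0.   -0.01]
-70.81562890702496 220 [ 451.72891408 -278.37164451]
travel cm [-33.51  -0.19 -18.82] turn deg [ 0.08 -0.   -0.01]
```

apply_moves --travel '[[-33.3,3.8,-18.8],[-33.3,3.8,-18.8],[-33.3,3.8,-18.8],[-33.3,3.8,-18.8],[-33.3,3.8,-18.8],[-33.3,3.8,-18.8],[-33.3,3.8,-18.8],[-33.3,3.8,-18.8],[-33.3,3.8,-18.8],[-33.3,3.8,-18.8],[-33.3,3.8,-18.8]]' --turn '[[0,0,0],[0,0,0],[0,0,0],[0,0,0],[0,0,0],[0,0,0],[0,0,0],[0,0,0],[0,0,0],[0,0,0],[0,0,0]]'

```text
t: 1.52
position: [449.4, -280.6, 180.8]
orientation: [-0.117, 0.117, -0.697, 0.697]
force: [0.0, 0.2, -0.0]
opening: 92.9
```

```bash
python3 - <<'E'
from h import *
import pickle
s=arm.observe();c,im=get("wrist"); save("wrist1.png",im); pickle.dump((s,c),open("w1.pkl","wb")); print(s['position'],jawyaw(rot(s['orientation'])),s['t'],abs(s['joint_vel']).max())
print(w2px(c,[[515,-257,111]]))
E
```

```text
[ 449.38181743 -280.58018275  180.75839544] -70.91204150618265 1.525 0.007136860181151003
[[312.7391257  120.22142785]]
```

View pics/wrist1.png

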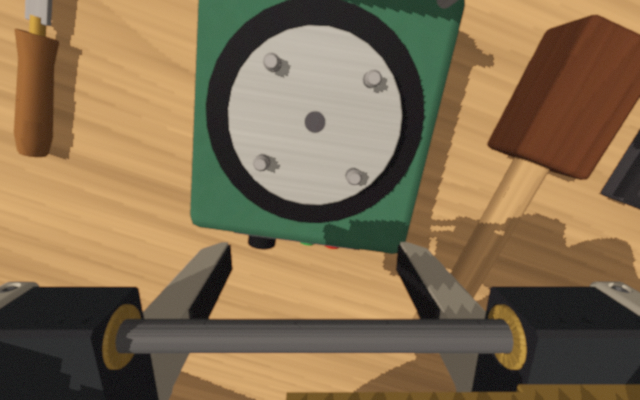

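The hub fills the view with its centre dot at (315,121). Studs are at about (271,62), (373,79), (353,176) and (262,162). I'll zoom in to refine.

```bash
python3 - <<'E'
from h import *
im=cv2.imread("pics/wrist1.png")[:,:,::-1]
tiles=[cv2.resize(im[y-22:y+22,x-22:x+22],None,fx=9,fy=9,interpolation=cv2.INTER_CUBIC) for x,y in [(272,64),(373,79),(353,176),(262,162)]]
save("z1.png",cv2.resize(np.vstack([np.hstack(tiles[:2]),np.hstack(tiles[2:])]),(792,600)) if 0 else cv2.resize(np.vstack([np.hstack(tiles[:2]),np.hstack(tiles[2:])]),(600,600)))
E
```

```text
(no output)
```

View pics/z1.png

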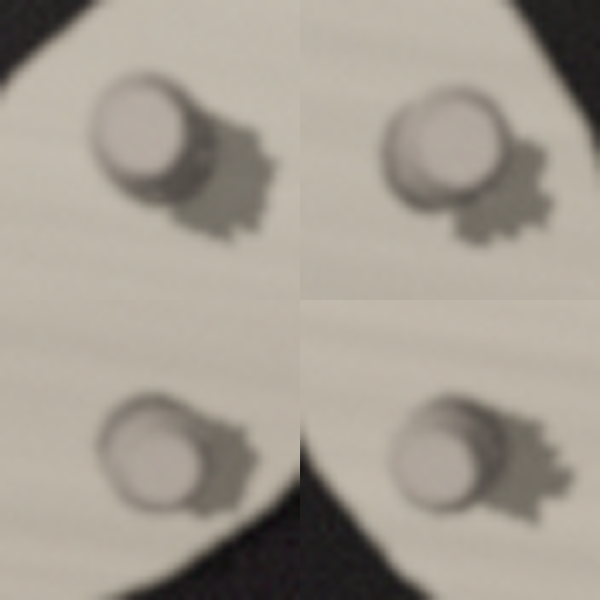

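```bash
python3 - <<'E'
from h import *
import pickle
s,c=pickle.load(open("w1.pkl","rb"))
im=cv2.imread("pics/wrist1.png")[:,:,::-1]
T=np.array([(143,130),(162,142),(158,168),(137,167)])/6.818-.5-22+[(272,64),(373,79),(353,176),(262,162)]
w=px2w(c,T[:,0],T[:,1],np.full(4,111.));m=w.mean(0);d=w-m
print(T,w.round(1),m);a=np.degrees(np.arctan2(d[:,1],d[:,0]));print(a,a%90,np.hypot(d[:,0],d[:,1]))
g=cv2.cvtColor(np.ascontiguousarray(im),cv2.COLOR_RGB2GRAY)
b=(g>100).astype(np.uint8)
n,l,st,ce=cv2.connectedComponentsWithStats(b); k=l[110,340]
cs,_=cv2.findContours((l==k).astype(np.uint8),cv2.RETR_EXTERNAL,cv2.CHAIN_APPROX_NONE)
h=cv2.convexHull(max(cs,key=len))[:,0].astype(float)
print(st[k])
w=px2w(c,h[:,0],h[:,1],np.full(len(h),97.))
from scipy.optimize import least_squares
r=least_squares(lambda p:np.hypot(w[:,0]-p[0],w[:,1]-p[1])-p[2],[515,-257,65]);print(r.x,abs(r.fun).max())
v,u=np.nonzero((g[100:140,295:335]<110)); print(px2w(c,u.mean()+295,v.mean()+100,97.))
E
```

```text
[[270.47389264  60.56717512]
 [374.26063362  77.32722206]
 [353.67395131 178.14065708]
 [259.59386917 163.99398651]] [[ 542.4 -217.5  111. ]
 [ 555.5 -287.3  111. ]
 [ 485.5 -299.4  111. ]
 [ 472.8 -230.3  111. ]] [ 514.01996368 -258.64049513  111.        ]
[  55.37106005  -34.7006211  -124.99949714  145.49806758] [55.37106005 55.2993789  55.00050286 55.49806758] [49.95152294 50.39569453 49.77851681 50.07384064]
[  228    25   174   180 24083]
[ 513.86301814 -258.64332042   64.8829724 ] 0.25227483503913106
[ 513.89803983 -258.83337765   97.        ]
```

```bash
python3 - <<'E'
from h import *
k=np.load('cam.npy'); ct=k[:3]; cr=R.from_quat(k[3:])
w=eyes.get_calibration("wrist"); Rt=down(np.radians(34.7))
cc=dict(w); cc['orientation']=np.roll((Rt*cr).as_quat(),1); cc['origin']=Rt.apply(ct)+[0,0,130]
p=px2w(cc,314.,115.,12.); xy=np.array([531,238])-p[:2]; print(xy); plan([*xy,130],Rt)
E
```

```text
[571.84948995 179.03042058]
travel cm [-26.6    5.07 -39.41] turn deg [-1.000e-02 -1.056e+02  1.000e-02]
```

apply_moves --travel '[[-26.6,5.1,-39.4],[-26.6,5.1,-39.4],[-26.6,5.1,-39.4],[-26.6,5.1,-39.4],[-26.6,5.1,-39.4],[-26.6,5.1,-39.4],[-26.6,5.1,-39.4],[-26.6,5.1,-39.4],[-26.6,5.1,-39.4],[-26.6,5.1,-39.4],[-26.6,5.1,-39.4],[-26.6,5.1,-39.4],[-26.6,5.1,-39.4],[-26.6,5.1,-39.4]]' --turn '[[0,-105.6,0],[0,-105.6,0],[0,-105.6,0],[0,-105.6,0],[0,-105.6,0],[0,-105.6,0],[0,-105.6,0],[0,-105.6,0],[0,-105.6,0],[0,-105.6,0],[0,-105.6,0],[0,-105.6,0],[0,-105.6,0],[0,-105.6,0]]'

```text
t: 3.32
position: [571.7, 179.6, 129.7]
orientation: [0.626, -0.626, 0.328, -0.328]
force: [0.6, -0.2, -0.6]
opening: 93.3
```

```bash
python3 - <<'E'
from h import *
import pickle
s=arm.observe();c,im=get("wrist"); save("wrist2.png",im); pickle.dump((s,c),open("w2.pkl","wb")); print(s['position'],jawyaw(rot(s['orientation'])),s['t'],abs(s['joint_vel']).max())
E
```

```text
[571.73371371 179.64517885 129.73004871] 34.7056075503078 3.325 0.005530677147139392
```

View pics/wrist2.png

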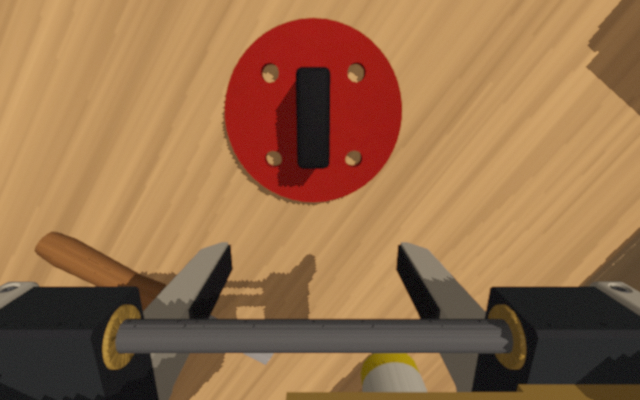

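The disc is centred at about (313,112) with the handle nearly vertical in the image. Holes are at (270,73), (356,72), (273,158) and (353,158).

```bash
python3 - <<'E'
from h import *
import pickle
from scipy.optimize import least_squares
s,c=pickle.load(open("w2.pkl","rb"))
im=np.ascontiguousarray(cv2.imread("pics/wrist2.png")[:,:,::-1]); f=im.astype(int)
red=((f[...,0]>60)&(f[...,1]<45)&(f[...,0]>2*f[...,2])).astype(np.uint8)
cs,_=cv2.findContours(red,cv2.RETR_EXTERNAL,cv2.CHAIN_APPROX_NONE)
h=cv2.convexHull(max(cs,key=len))[:,0].astype(float)
w=px2w(c,h[:,0],h[:,1],np.full(len(h),12.))
for it in range(2):
  r=least_squares(lambda p:np.hypot(w[:,0]-p[0],w[:,1]-p[1])-p[2],[531,238,75],loss='soft_l1');print(r.x,abs(r.fun).max())
dk=((f.max(-1)<50)).astype(np.uint8); dk[:60]=0;dk[175:]=0;dk[:,:290]=0;dk[:,335:]=0
mn=cv2.minAreaRect(cv2.findNonZero(cv2.morphologyEx(dk,cv2.MORPH_OPEN,np.ones((5,5))))); print(mn)
bp=cv2.boxPoints(mn); print(bp)
wb=px2w(c,bp[:,0],bp[:,1],np.full(4,62.)); print(wb.round(1),wb.mean(0))
e=[wb[1]-wb[0],wb[2]-wb[1]]; print([ (np.degrees(np.arctan2(v[1],v[0])),np.linalg.norm(v)) for v in e])
tiles=[cv2.resize(im[y-18:y+18,x-18:x+18],None,fx=8,fy=8,interpolation=cv2.INTER_CUBIC) for x,y in [(270,73),(356,73),(273,158),(353,158)]]
save("z2.png",np.vstack([np.hstack(tiles[:2]),np.hstack(tiles[2:])]))
E
```

```text
[528.72053741 237.47779887  74.00309306] 0.4388226062105929
[528.72053741 237.47779887  74.00309306] 0.4388226062105929
((312.0, 117.5), (99.0, 32.0), 90.0)
[[296.  68.]
 [328.  68.]
 [328. 167.]
 [296. 167.]]
[[500.4 258.9  62. ]
 [518.  271.1  62. ]
 [556.9 216.5  62. ]
 [537.7 203.2  62. ]] [528.27499579 237.4369007   62.        ]
[(np.float64(34.72383988126791), np.float64(21.421075692250906)), (np.float64(-54.546556129209996), np.float64(67.00696653585187))]
```

View pics/z2.png

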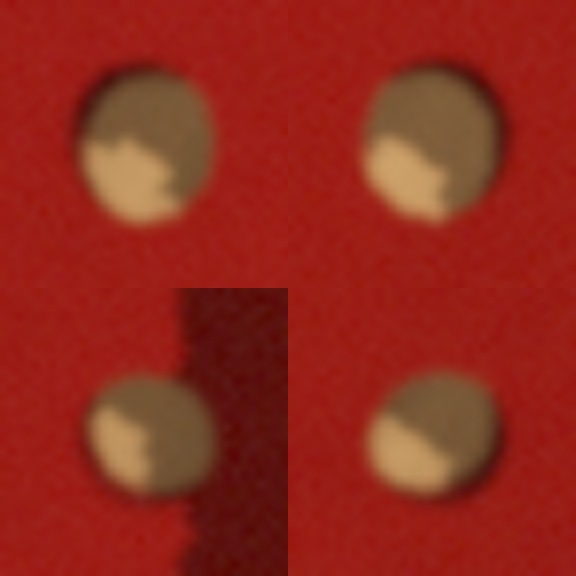

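```bash
python3 - <<'E'
from h import *
import pickle
s,c=pickle.load(open("w2.pkl","rb"))
T=np.array([(146,143),(147,141),(151,147),(147,146)])/8-.5-18+[(270,73),(356,73),(273,158),(353,158)]
w=px2w(c,T[:,0],T[:,1],np.full(4,12.));m=w.mean(0);d=w-m
a=np.degrees(np.arctan2(d[:,1],d[:,0]));print(w.round(1),m,a,a%90,np.hypot(d[:,0],d[:,1]))
th=np.mean(a%90); print('handle x',th-135+90)
yaw=th-45; D=m[:2]; print('jaw yaw',yaw,D)
for z in (100,22): plan([*D,z],down(np.radians(yaw)))
E
```

```text
[[479.8 246.5  12. ]
 [537.4 286.7  12. ]
 [519.9 189.3  12. ]
 [577.3 229.2  12. ]] [528.6043716  237.93959226  12.        ] [ 169.99923151   79.77014525 -100.11611768  -10.18307508] [79.99923151 79.77014525 79.88388232 79.81692492] [49.54420376 49.53320374 49.37557897 49.4458095 ]
handle x 34.867546001444765
jaw yaw 34.867546001444765 [528.6043716  237.93959226]
travel cm [-7.24  2.97 -0.23] turn deg [-0.01 -0.14  0.  ]
travel cm [-7.24 10.77 -0.23] turn deg [-0.01 -0.14  0.  ]
```

apply_moves --travel '[[-5,1.5,-0.2],[-7.2,3,-0.2],[-7.2,3,-0.2],[-7.2,6,-0.2],[-7.2,9,-0.2],[-7.2,10.9,-0.2],[-7.2,10.9,-0.2],[-7.2,10.9,-0.2]]' --turn '[[0,-0.1,0],[0,-0.1,0],[0,-0.1,0],[0,-0.1,0],[0,-0.1,0],[0,-0.1,0],[0,-0.1,0],[0,-0.1,0]]'

```text
t: 4.38
position: [530.1, 237.8, 21.9]
orientation: [0.627, -0.626, 0.327, -0.328]
force: [1.1, -0.7, -0.4]
opening: 92.7
```

```bash
python3 - <<'E'
from h import *
s=arm.observe();print(s['position'],s['force'],jawyaw(rot(s['orientation'])))
save("top3.png",cv2.resize(get("top")[1][180:262,200:290],None,fx=6,fy=6,interpolation=cv2.INTER_CUBIC)); save("wrist3.png",get("wrist")[1])
E
```

```text
[530.09329714 237.84829065  21.88064876] [ 1.09150499 -0.72473454 -0.39645006] 34.86552852215297
```

View pics/wrist3.png

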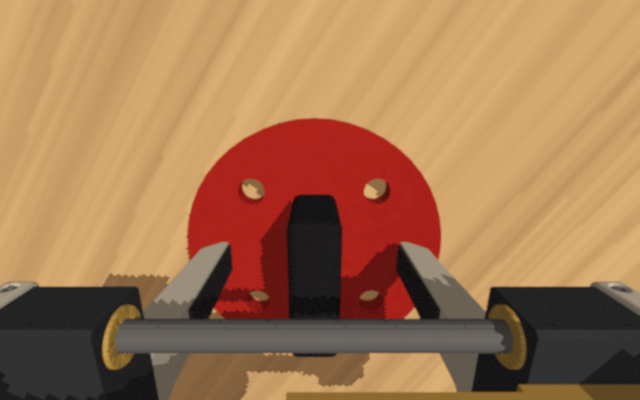

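The fingers straddle the handle, which spans about columns 290–340, so I'll grip it.

apply_moves --travel '[[0,0,0],[0,0,0],[0,0,0],[0,0,0],[0,0,0],[0,0,0],[0,0,0],[0,0,0]]' --turn '[[0,0,0],[0,0,0],[0,0,0],[0,0,0],[0,0,0],[0,0,0],[0,0,0],[0,0,0]]' --gripper 255 --squeeze 50

```text
t: 5.48
position: [529.2, 237.9, 20.7]
orientation: [0.627, -0.627, 0.327, -0.327]
force: [2.8, 1.2, -1.4]
opening: 23.5
```

```bash
python3 - <<'E'
from h import *
import pickle
s=arm.observe();print(s['position'],s['force'],jawyaw(rot(s['orientation'])))
c,im=get("wrist");save("wrist4.png",im);pickle.dump((s,c),open("w4.pkl","wb"))
E
```

```text
[529.1804996  237.94615992  20.68169419] [ 2.8087255   1.19741222 -1.42605052] 34.88019091944239
```

View pics/wrist4.png

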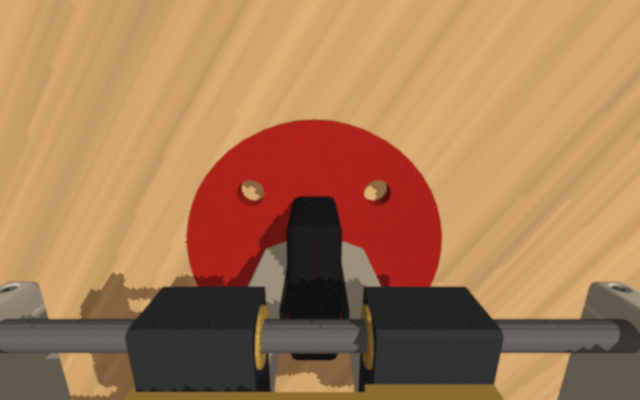

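```bash
cat >> h.py <<'E'
from scipy.optimize import least_squares
def fitarc(c,im,z,guess,vmax=280):
    f=im.astype(int)
    red=((f[...,0]>60)&(f[...,1]<45)&(f[...,0]>2*f[...,2])).astype(np.uint8)
    cs,_=cv2.findContours(red,cv2.RETR_EXTERNAL,cv2.CHAIN_APPROX_NONE)
    h=cv2.convexHull(max(cs,key=len))[:,0].astype(float); 
    p=max(cs,key=len)[:,0].astype(float); hs={tuple(q) for q in h}
    ins=[q for q in p if abs(cv2.pointPolygonTest(h.astype(np.float32),tuple(q),True))<1.0 and q[1]<vmax]
    h=np.array(ins); w=px2w(c,h[:,0],h[:,1],np.full(len(h),float(z)))
    r=least_squares(lambda p:np.hypot(w[:,0]-p[0],w[:,1]-p[1])-p[2],[*guess,74.5],loss='soft_l1')
    r2=least_squares(lambda p:np.hypot(w[:,0]-p[0],w[:,1]-p[1])-74.5,guess,loss='soft_l1')
    return r.x,r2.x,len(h)
E
python3 - <<'E'
from h import *
import pickle
s,c=pickle.load(open("w4.pkl","rb"))
im=np.ascontiguousarray(cv2.imread("pics/wrist4.png")[:,:,::-1])
for z in (9,12):
  r=fitarc(c,im,z,[529,238]);print(r)
  R0=rot(s['orientation'])
  for x in r[:2]: print(R0.inv().apply([x[0]-s['position'][0],x[1]-s['position'][1],0]))
plan([*s['position'][:2],150],R0)
E
```

```text
(array([528.71350944, 235.92475739,  75.15721766]), array([528.26216049, 236.57926283]), 423)
[ 1.39120282e+00 -7.29455497e-04 -1.53905886e+00]
[ 5.96170080e-01 -7.78233165e-04 -1.53503584e+00]
(array([527.90290267, 237.08517604,  73.89362498]), array([528.32647367, 236.48302698]), 423)
[-2.43016315e-02 -8.20845164e-04 -1.54044017e+00]
[ 7.11895406e-01 -7.72031238e-04 -1.53731019e+00]
travel cm [ 0.000e+00 -1.293e+01  1.000e-02] turn deg [ 0.  0. -0.]
```

apply_moves --travel '[[0,-0.5,0],[0,-2,0],[0,-5,0],[0,-9,0],[0,-13,0],[0,-15,0],[0,-15,0],[0,-15,0],[0,-15,0]]' --turn '[[0,0,0],[0,0,0],[0,0,0],[0,0,0],[0,0,0],[0,0,0],[0,0,0],[0,0,0],[0,0,0]]'

```text
t: 6.65
position: [527.6, 237.3, 168.2]
orientation: [-0.626, 0.628, -0.328, 0.326]
force: [0.5, -0.7, -7.1]
opening: 23.7
```

```bash
python3 - <<'E'
from h import *
import pickle
s=arm.observe();print(s['position'],s['force'],s['opening'],jawyaw(rot(s['orientation'])))
c,im=get("wrist");save("wrist5.png",im)
z=s['position'][2]-20.7+12; print(fitarc(c,np.ascontiguousarray(im),z,s['position'][:2]))
plan([514.3,-259.0,171],down(np.radians(10.3)))
E
```

```text
[527.63471072 237.32972432 168.15851025] [ 0.49430712 -0.71891009 -7.06635871] 23.732516398375125 34.88110511655283
(array([526.27007506, 236.43962534,  73.88468713]), array([526.70107164, 235.83185963]), 423)
travel cm [ 39.95  -0.19 -29.5 ] turn deg [ 2.000e-01  2.458e+01 -1.000e-02]
```

View pics/wrist5.png

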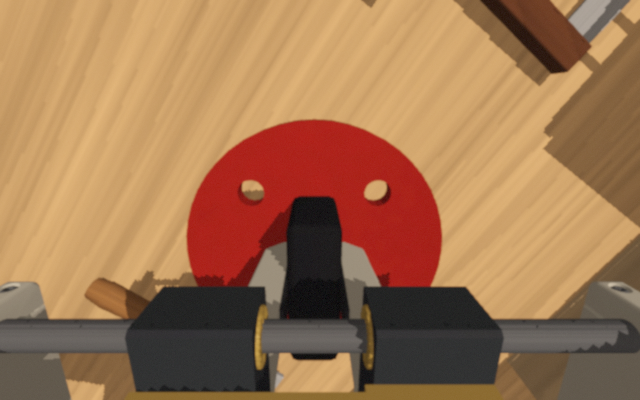

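The lift held: the disc sits in the same place in the picture as before. Now moving it over the hub.

apply_moves --travel '[[5,-0.2,-3.7],[10,-0.2,-7.4],[15,-0.2,-11.1],[20,-0.2,-14.8],[25,-0.2,-18.5],[30,-0.2,-22.2],[35,-0.2,-25.9],[38,-0.2,-28.1],[39.9,-0.2,-29.5],[39.9,-0.2,-29.5],[39.9,-0.2,-29.5],[39.9,-0.2,-29.5]]' --turn '[[0,3,0],[0,6,0],[0,9,0],[0,12,0],[0,15,0],[0,18,0],[0,21,0],[0,24,0],[0,24.6,0],[0,24.6,0],[0,24.6,0],[0,24.6,0]]'

```text
t: 8.2
position: [515.4, -256.9, 172.5]
orientation: [0.543, -0.543, 0.453, -0.452]
force: [0.2, -0.5, -6.5]
opening: 23.8
```

```bash
python3 - <<'E'
from h import *
import pickle
s=arm.observe();print(s['position'],s['force'],s['opening'],jawyaw(rot(s['orientation'])))
c,im=get("wrist");save("wrist6.png",im)
c,im=get("top");save("top6.png",cv2.resize(im[140:300,320:500],None,fx=3.3,fy=3.3,interpolation=cv2.INTER_CUBIC));save("top6raw.png",im)
c,im=get("side");save("side6raw.png",im);save("side6.png",cv2.resize(im[100:240,280:440],None,fx=3.5,fy=3.5,interpolation=cv2.INTER_CUBIC))
# precise hub in top0
t=cv2.imread("pics/top0.png")[:,:,::-1];c=eyes.get_calibration("top")
g=t.min(-1);b=(g>95).astype(np.uint8);n,l=cv2.connectedComponents(b);k=l[225,395]
h=cv2.convexHull(cv2.findNonZero((l==k).astype(np.uint8)))[:,0].astype(float)
w=px2w(c,h[:,0],h[:,1],np.full(len(h),97.))
r=least_squares(lambda p:np.hypot(w[:,0]-p[0],w[:,1]-p[1])-p[2],[515,-257,65],loss='soft_l1');print(r.x,abs(r.fun).max())
E
```

```text
[ 515.36558491 -256.90021084  172.45184047] [ 0.20750589 -0.54825789 -6.51578709] 23.827672638480326 10.392809620471068
[ 516.07826272 -256.33355896   64.53705981] 0.8054648194153202
```

View pics/top6.png

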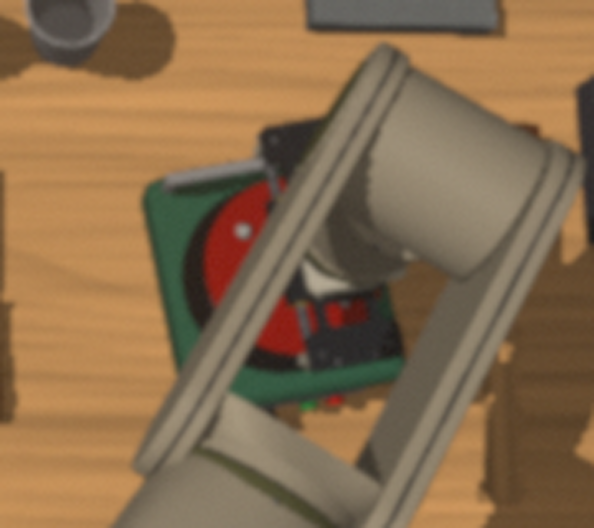

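View pics/side6.png

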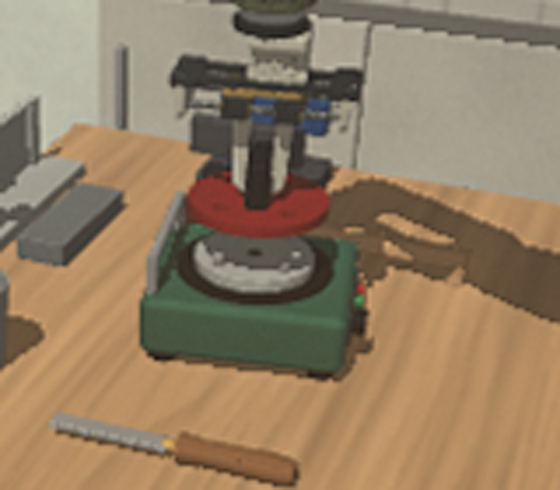

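View pics/wrist6.png

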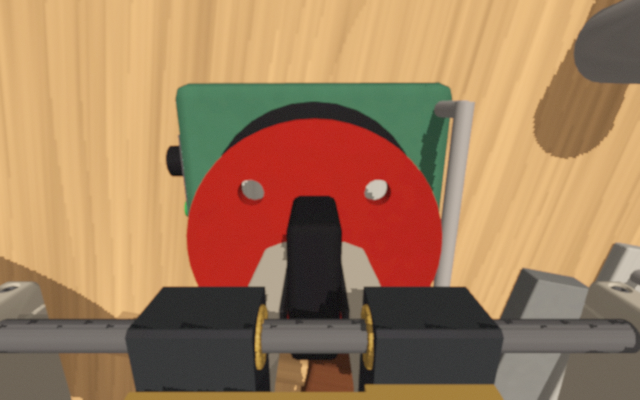

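The side view shows the disc directly above the hub and level. In the wrist view the disc edge spans columns 188–441, and the black hub ring's arc is visible above it, topping out near row 103. I'll use that ring to find the hub's offset from the disc within one image.

```bash
cat >> h.py <<'E'
def ringpts(im,sel):
    f=im.astype(int)
    gr=((f[...,1]>f[...,0]*1.3)&(f[...,1]>45)).astype(np.uint8)*255   # green
    gr=cv2.GaussianBlur(gr,(3,3),0)
    return gr
def raycast(c,im,center,z,r0,r1,angs,thr_fn):
    out=[]
    for a in angs:
        rr=np.arange(r0,r1,0.25)
        P=np.stack([center[0]+rr*np.cos(a),center[1]+rr*np.sin(a),np.full(len(rr),z)],-1)
        px=w2px(c,P).astype(np.float32)
        v=cv2.remap(im,px[:,0][None],px[:,1][None],cv2.INTER_LINEAR)[0].astype(float)
        i=thr_fn(v,px)
        if i is not None: out.append([a,rr[i]])
    return np.array(out)
def blk2green(v,px):
    # first black->green transition
    g=v[:,1]; dk=(g<35); 
    if not dk.any(): return None
    i0=np.argmax(dk)
    if i0+8>=len(v): return None
    j=np.nonzero((g[i0:]>58)&(v[i0:,1]>1.3*v[i0:,0]))[0]
    if len(j)==0: return None
    # must be green for the following
    k=i0+j[0]
    if px[k,1]<2 or px[k,1]>235 or px[k,0]<2 or px[k,0]>637: return None
    return k
def ringfit(c,im,z,guess,r=None):
    p=np.array([*guess,r or 85.])
    for _ in range(4):
        A=raycast(c,im,p[:2],z,60,105,np.radians(np.arange(0,360,1.5)),blk2green)
        w=p[:2]+A[:,1:]*np.stack([np.cos(A[:,0]),np.sin(A[:,0])],-1)
        if r is None: s=least_squares(lambda q:np.hypot(w[:,0]-q[0],w[:,1]-q[1])-q[2],p,loss='soft_l1',f_scale=.3); p=s.x
        else: s=least_squares(lambda q:np.hypot(w[:,0]-q[0],w[:,1]-q[1])-r,p[:2],loss='soft_l1',f_scale=.3); p=np.array([*s.x,r])
    return p,len(A),np.median(abs(s.fun))
E
python3 - <<'E'
from h import *
import pickle
s,c=pickle.load(open("w1.pkl","rb"))
im=np.ascontiguousarray(cv2.imread("pics/wrist1.png")[:,:,::-1])
c6=eyes.get_calibration("wrist"); im6=np.ascontiguousarray(cv2.imread("pics/wrist6.png")[:,:,::-1])
s6=arm.observe();R6=rot(s6['orientation'])
d=fitarc(c6,im6,s6['position'][2]-8.7,s6['position'][:2]);print('disc',d, R6.inv().apply([*(d[0][:2]-s6['position'][:2]),0]))
for z in (80,83,86,90):
    p,n,e=ringfit(c,im,z,[514,-258.6]); print(z,p,n,e)
    q=ringfit(c6,im6,z,[514,-258.6],p[2]); print('  ',q)
E
```

```text
disc (array([ 513.75566078, -256.40459288,   73.70592778]), array([ 513.92133509, -257.29137702]), 410) [-1.25694854e+00 -2.19686713e-04 -1.44028478e+00]
80 [ 513.78817849 -258.91766332   86.53634174] 216 0.04311442861405368
   (array([ 514.31098001, -260.47594485,   86.53634174]), 59, np.float64(0.20767948178141182))
83 [ 513.92385506 -258.8747812    85.5559219 ] 216 0.05774266241227366
   (array([ 514.13035978, -259.52434594,   85.5559219 ]), 60, np.float64(0.19836252207041838))
86 [ 514.06498554 -258.81538374   84.59779456] 216 0.1492176842585593
   (array([ 513.98700657, -258.60472527,   84.59779456]), 59, np.float64(0.14023048823855788))
90 [ 514.23543116 -258.75003753   83.29816114] 216 0.048759601585175005
   (array([ 513.80899087, -257.3272534 ,   83.29816114]), 61, np.float64(0.16687778151832333))
```

```bash
python3 - <<'E'
from h import *
s=arm.observe();print(s['position'])
plan([515.4,-260.0,138.7],down(np.radians(10.3)))
E
```

```text
[ 515.39851954 -257.38201553  172.73551424]
travel cm [ 0.26  3.4  -0.05] turn deg [-0.01  0.06 -0.  ]
```

apply_moves --travel '[[0.25,0.5,0],[0.25,1.5,0],[0.25,2.5,0],[0.25,3.2,0],[0.25,3.4,0],[0.25,3.4,0],[0.25,3.4,0],[0.25,3.4,0]]' --turn '[[0,0,0],[0,0,0],[0,0,0],[0,0,0],[0,0,0],[0,0,0],[0,0,0],[0,0,0]]'

```text
t: 9.35
position: [515.9, -260.8, 139.1]
orientation: [0.543, -0.543, 0.453, -0.453]
force: [0.3, 0.1, -7.2]
opening: 23.5
```

```bash
python3 - <<'E'
from h import *
s=arm.observe();print(s['position'],s['force'],jawyaw(rot(s['orientation'])),s['t'])
c,im=get("wrist");save("wrist7.png",im)
save("z7.png",cv2.resize(im[150:230,220:410],None,fx=4.2,fy=4.2,interpolation=cv2.INTER_CUBIC))
c,im=get("side");save("side7.png",cv2.resize(im[130:220,300:410],None,fx=6,fy=6,interpolation=cv2.INTER_CUBIC))
E
```

```text
[ 515.85912192 -260.82758291  139.1100595 ] [ 0.26683154  0.0580948  -7.1516257 ] 10.284619892009205 9.35
```

View pics/z7.png

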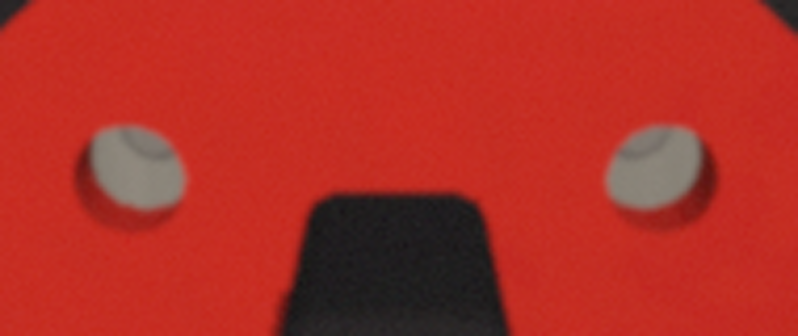

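View pics/side7.png

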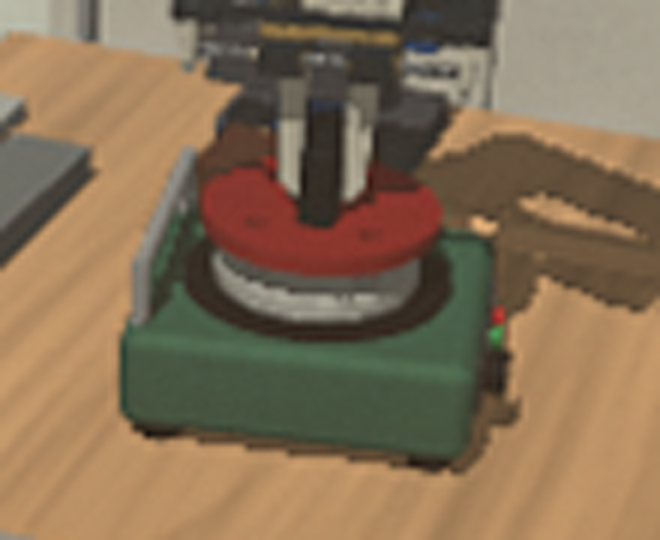

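Through the two holes I can see stud tops at zoom positions (148,140) and (640,140), symmetric about the handle. I'll overlay where they would sit if perfectly aligned.

```bash
python3 - <<'E'
from h import *
s=arm.observe();c=eyes.get_calibration("wrist");print(s['position'])
im=np.ascontiguousarray(cv2.imread("pics/wrist7.png")[:,:,::-1]);k=8
def circ(big,x0,y0,P,r,z,col):
    a=np.linspace(0,2*np.pi,60);q=np.stack([P[0]+r*np.cos(a),P[1]+r*np.sin(a),np.full(60,z)],-1)
    px=(w2px(c,q)-[x0,y0]+.5)*k; cv2.polylines(big,[px.astype(np.int32)],True,col,1)
o=[]
zt=s['position'][2]-20.7+12
for (u,v),(x0,y0) in [((220+131/4.2-.5,150+177/4.2-.5),(228,165)),((220+661/4.2-.5,150+177/4.2-.5),(354,165))]:
    P=px2w(c,u,v,zt); print(P)
    big=cv2.resize(im[y0:y0+48,x0:x0+48],None,fx=k,fy=k,interpolation=cv2.INTER_CUBIC)
    circ(big,x0,y0,P,7.5,zt,(255,255,0));circ(big,x0,y0,P,7.5,zt-12,(255,255,255))
    circ(big,x0,y0,P,4,111,(0,0,255));circ(big,x0,y0,P,6,107,(0,255,0))
    o.append(big)
save("z8.png",np.hstack(o))
E
```

```text
[ 515.75971952 -260.75953577  138.93644858]
[ 473.18642099 -232.66632937  130.23644858]
[ 542.58940621 -220.06272896  130.23644858]
```

View pics/z8.png

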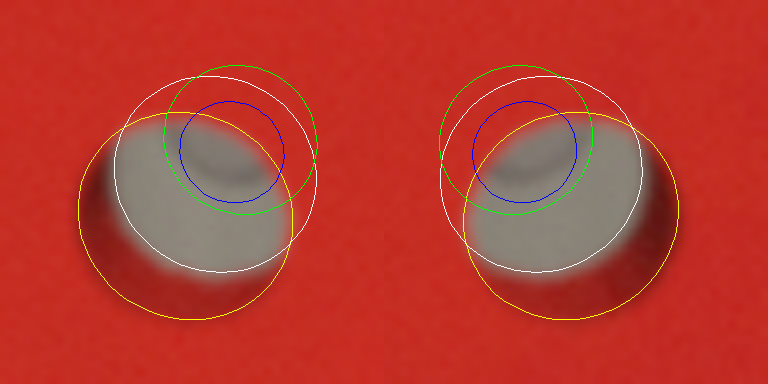

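The stud tops sit about 5 px higher in the image than predicted, so the disc needs to move about 2.7 mm along −tool x. I'll shift and look again.

apply_moves --travel '[[-0.27,0,0],[-0.27,0,0],[-0.27,0,0],[-0.27,0,0],[-0.27,0,0]]' --turn '[[0,0,0],[0,0,0],[0,0,0],[0,0,0],[0,0,0]]'

```text
t: 10.07
position: [515.1, -258.0, 138.6]
orientation: [-0.543, 0.543, -0.453, 0.453]
force: [0.4, 0.1, -7.1]
opening: 23.8
```

```bash
cat > ov.py <<'E'
from h import *
import sys
n=sys.argv[1]
s=arm.observe();c,im=get("wrist");save(f"wrist{n}.png",im);im=np.ascontiguousarray(im);k=8
print(s['position'],s['force'],jawyaw(rot(s['orientation'])),s['t'])
def cpx(P,r,z):
    a=np.linspace(0,2*np.pi,60);return w2px(c,np.stack([P[0]+r*np.cos(a),P[1]+r*np.sin(a),np.full(60,z)],-1))
o=[];zt=s['position'][2]-20.7+12
f=im.astype(int)
for (u0,v0) in [(251,190),(376.5,190)]:
    # hole rim centre: darkened/nonred region bbox
    x0,y0=int(u0)-24,int(v0)-24
    sub=f[y0:y0+48,x0:x0+48]; m=(sub[...,0]-sub[...,1]<125).astype(np.uint8)
    nn,l,st,ce=cv2.connectedComponentsWithStats(m); b=max(range(1,nn),key=lambda i:st[i,4]); 
    u=x0+st[b,0]+(st[b,2]-1)/2; v=y0+st[b,1]+(st[b,3]-1)/2
    P=px2w(c,u,v,zt); print(st[b],(u,v),P)
    big=cv2.convertScaleAbs(cv2.resize(im[y0:y0+48,x0:x0+48],None,fx=k,fy=k,interpolation=cv2.INTER_CUBIC),alpha=1.5,beta=-60)
    raw=big.copy()
    for r,z,col in [(7.5,zt,(255,255,0)),(7.5,zt-12,(255,255,255)),(4,111,(0,0,255)),(6,107,(0,255,0))]:
        cv2.polylines(big,[((cpx(P,r,z)-[x0,y0]+.5)*k).astype(np.int32)],True,col,1)
    o.append(np.vstack([big,raw])[:,:])
save(f"ov{n}.png",cv2.resize(np.hstack(o),(600,600)))
E
python3 ov.py 9
```

```text
[ 515.11968093 -258.02332085  138.63362017] [ 0.44546581  0.10394398 -7.09657033] 10.28236465934635 10.075
[ 11  13  27  25 514] (np.float64(251.0), np.float64(191.0)) [ 472.66850338 -229.54839979  129.93362017]
[ 12  13  27  26 539] (np.float64(377.0), np.float64(191.5)) [ 541.9929104  -217.24801752  129.93362017]
```

View pics/ov9.png

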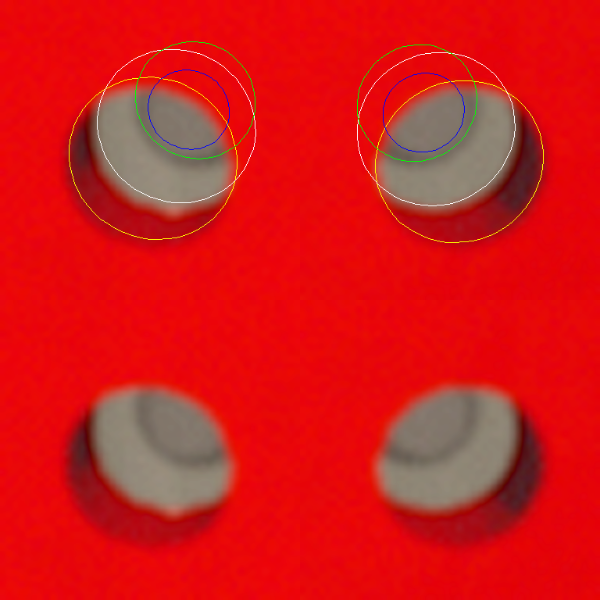

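The stud outlines now match the overlay laterally, with at most about 0.5 mm left along tool x. I'll lower slowly and watch the forces.

apply_moves --travel '[[-0.05,0.2,0],[-0.05,0.4,0],[-0.05,0.6,0],[-0.05,0.7,0],[-0.05,0.8,0],[-0.05,0.9,0],[-0.05,0.9,0],[-0.05,0.9,0]]' --turn '[[0,0,0],[0,0,0],[0,0,0],[0,0,0],[0,0,0],[0,0,0],[0,0,0],[0,0,0]]'

```text
t: 11.12
position: [515.0, -257.5, 129.7]
orientation: [0.543, -0.543, 0.453, -0.453]
force: [0.7, -0.0, -7.8]
opening: 23.8
```

```bash
python3 ov.py 10
```

```text
[ 515.04769092 -257.51991106  129.67996339] [ 0.7015266  -0.03496463 -7.81050871] 10.281337756674336 11.125
[ 11  13  27  24 496] (np.float64(251.0), np.float64(190.5)) [ 472.57481291 -228.76540752  120.97996339]
[ 12  13  27  26 530] (np.float64(377.0), np.float64(191.5)) [ 541.9407564  -216.75007461  120.97996339]
```

View pics/ov10.png

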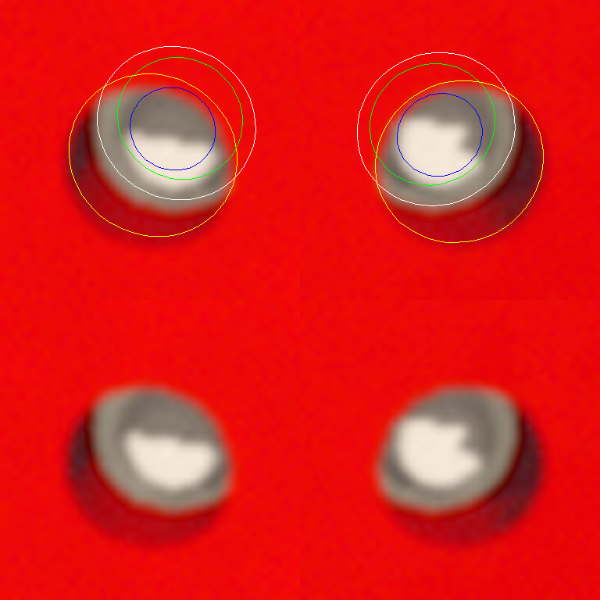

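The studs are entering the holes centred, with no extra force. Continuing down.

apply_moves --travel '[[0,0.1,0],[0,0.2,0],[0,0.3,0],[0,0.4,0],[0,0.5,0],[0,0.6,0],[0,0.6,0],[0,0.6,0]]' --turn '[[0,0,0],[0,0,0],[0,0,0],[0,0,0],[0,0,0],[0,0,0],[0,0,0],[0,0,0]]'

```text
t: 12.18
position: [515.1, -257.5, 123.7]
orientation: [-0.543, 0.543, -0.453, 0.453]
force: [-0.4, 0.2, -7.1]
opening: 23.7
```

```bash
python3 ov.py 11; python3 -c "
from h import *
s=arm.observe();print(s['ft_torque'])"
```

```text
[ 515.05114594 -257.51759094  123.66130214] [-0.41748298  0.24263971 -7.12820017] 10.28442327372321 12.175
[ 11  13  27  24 494] (np.float64(251.0), np.float64(190.5)) [ 472.56245821 -228.75459039  114.96130214]
[ 12  13  27  25 523] (np.float64(377.0), np.float64(191.0)) [ 541.85740547 -216.45779401  114.96130214]
[-0.04627616 -0.13229666 -0.03973983]
```

View pics/ov11.png

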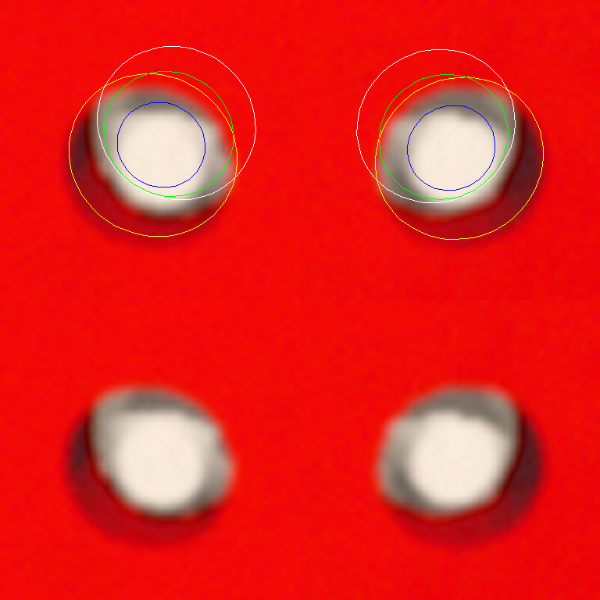

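apply_moves --travel '[[0.04,0.1,0],[0.04,0.2,0],[0.04,0.3,0],[0.04,0.4,0],[0.04,0.45,0],[0.04,0.5,0],[0.04,0.53,0],[0.04,0.56,0],[0.04,0.56,0],[0.04,0.56,0]]' --turn '[[0,0,0],[0,0,0],[0,0,0],[0,0,0],[0,0,0],[0,0,0],[0,0,0],[0,0,0],[0,0,0],[0,0,0]]'

```text
t: 13.48
position: [515.1, -257.9, 118.1]
orientation: [0.543, -0.543, 0.453, -0.453]
force: [0.5, 0.2, -7.7]
opening: 23.8
```

```bash
python3 ov.py 12; python3 -c "
from h import *
c,im=get('side');save('side12.png',cv2.resize(im[130:220,300:410],None,fx=6,fy=6,interpolation=cv2.INTER_CUBIC))"
```

```text
[ 515.13396098 -257.9230162   118.07918492] [ 0.46070546  0.20266924 -7.68845568] 10.283334773620238 13.475
[ 11  14  27  25 519] (np.float64(251.0), np.float64(192.0)) [ 472.73719389 -229.99856624  109.37918492]
[ 12  13  27  25 532] (np.float64(377.0), np.float64(191.0)) [ 541.91613335 -216.8419597   109.37918492]
```

View pics/ov12.png

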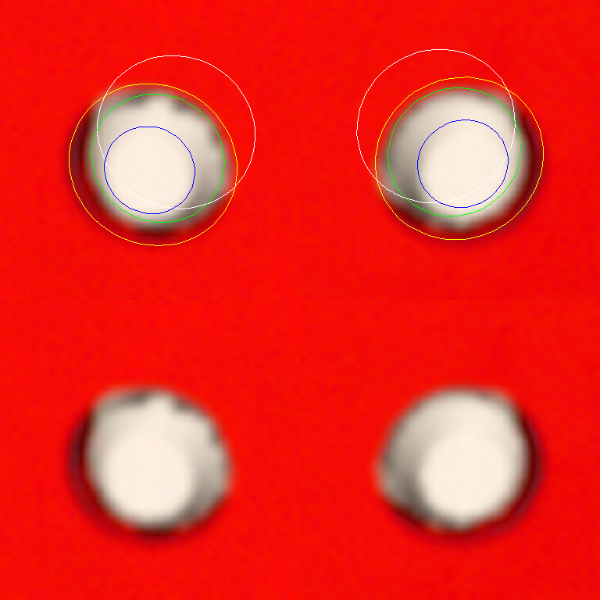

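View pics/side12.png

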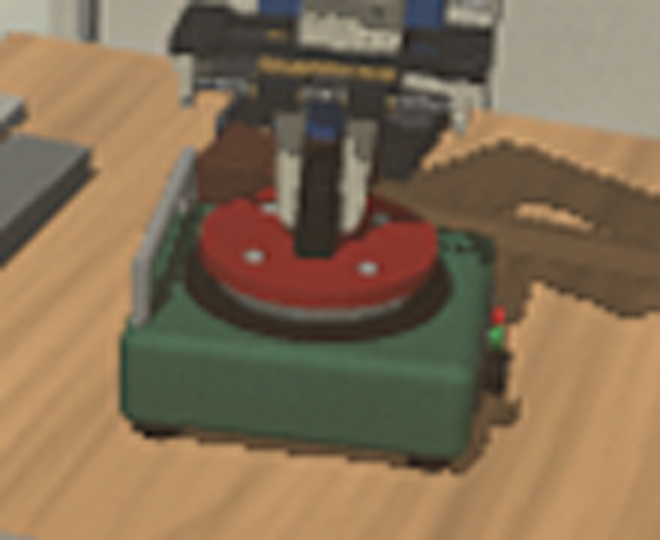

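The studs are through the holes and the disc is nearly seated. I'll feel for contact.

apply_moves --travel '[[0.03,0.03,0],[0.03,0.06,0],[0.03,0.09,0],[0.03,0.09,0],[0.03,0.09,0]]' --turn '[[0,0,0],[0,0,0],[0,0,0],[0,0,0],[0,0,0]]'

```text
t: 14.2
position: [515.3, -258.1, 117.8]
orientation: [0.543, -0.543, 0.453, -0.453]
force: [-3.7, 4.7, 2.0]
opening: 24.2
```

Force z rose by about 10 N at z = 117.8, which is the expected home height. Releasing.

apply_moves --travel '[[0,0,0],[0,0,0],[0,0,0],[0,0,0],[0,0,0],[0,0,0]]' --turn '[[0,0,0],[0,0,0],[0,0,0],[0,0,0],[0,0,0],[0,0,0]]' --gripper 100

```text
t: 14.95
position: [515.2, -258.2, 117.1]
orientation: [0.543, -0.543, 0.453, -0.453]
force: [0.1, -0.4, -0.3]
opening: 56.5
```

```bash
python3 -c "
from h import *
s=arm.observe();print(s['position'],s['force'],s['opening'])
save('wrist14.png',get('wrist')[1])"
```

```text
[ 515.151734   -258.19280227  117.10076311] [ 0.13451938 -0.36634265 -0.32630569] 56.53286707219562
```

View pics/wrist14.png

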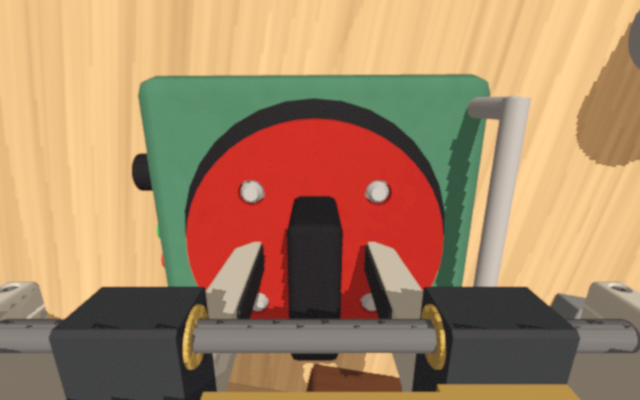

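The disc is released and all four studs are showing. Retracting straight up, then offsetting so the wrist camera can check it.

apply_moves --travel '[[0,-1,0],[0,-3,0],[0,-6,0],[0,-9,0],[0,-11,0],[3,-11,0],[7,-11,0],[7,-11,0],[7,-11,0],[7,-11,0]]' --turn '[[0,0,0],[0,0,0],[0,0,0],[0,0,0],[0,0,0],[0,0,0],[0,0,0],[0,0,0],[0,0,0],[0,0,0]]'

```text
t: 16.25
position: [527.7, -326.2, 227.4]
orientation: [0.543, -0.543, 0.453, -0.453]
force: [-0.0, 0.6, -0.2]
opening: 56.5
```

```bash
python3 -c "
from h import *
s=arm.observe();print(s['position'],s['force'],s['opening'],s['t'])
c,im=get('wrist');save('wrist15.png',im)
print(fitarc(c,np.ascontiguousarray(im),109,[514,-258]))
for z in (81,84): print(ringfit(c,np.ascontiguousarray(im),z,[514,-258]))
c,im=get('side');save('side15.png',cv2.resize(im[130:220,300:410],None,fx=6,fy=6,interpolation=cv2.INTER_CUBIC))"
```

```text
[ 527.68801298 -326.24178949  227.38489914] [-0.03217663  0.58533839 -0.21972778] 56.48739319185753 16.25
(array([ 513.90500847, -259.01589225,   75.68181806]), array([ 513.86277687, -258.8463153 ]), 511)
(array([ 513.964683  , -259.41840368,   86.18746522]), 187, np.float64(0.3088968941703456))
(array([ 513.97570157, -259.27562018,   85.3662593 ]), 188, np.float64(0.3740288308535824))
```

View pics/wrist15.png

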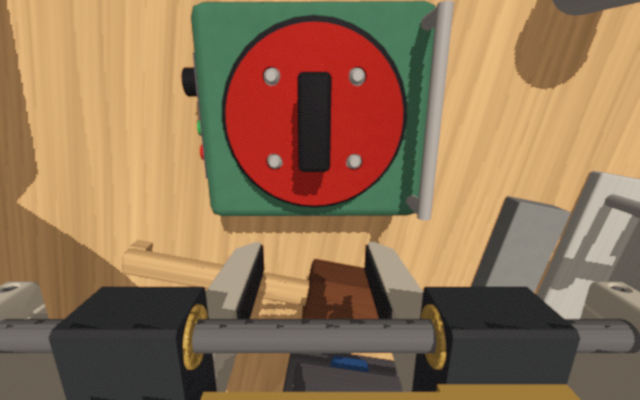

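View pics/side15.png

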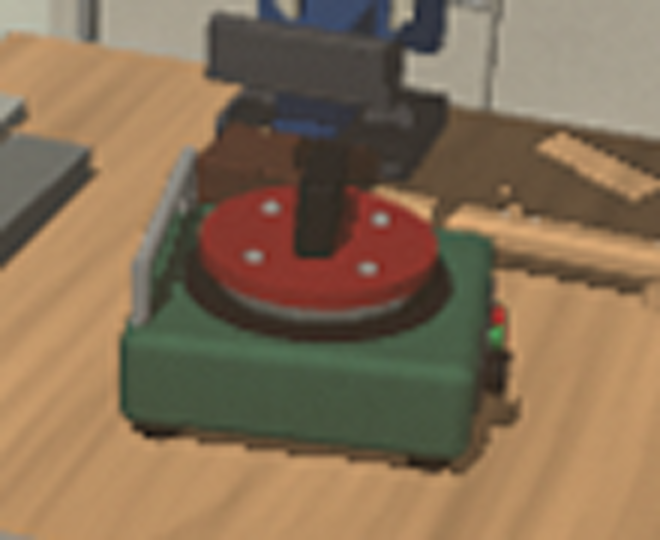

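The final pictures show all four stud tips through the holes at (271,76), (357,76), (274,161) and (353,161). The disc is flat and centred, and the gripper is clear. Handing in.

```bash
python3 -c "
from workcell import ticket
print(ticket.hand_in())"
```

```text
the job is handed in; nothing more can be done
None
```

I picked the red disc up by its handle, turned it about 24.6° and lowered it slowly onto the hub. All four studs went through the holes. I then let go, pulled the gripper clear and handed in at about 16 s; no verdict was reported.

- **Height:** contact came at TCP z = 117.8 mm, against 117.7 mm expected for fully home. The vertical force changed by about 10 N there. The side view shows the disc flat on the hub.
- **Centring:** in the last wrist picture the disc's axis and the hub ring's axis agree within about 0.6 mm. All four stud tips show in the holes.
- **Release:** the gripper is about 110 mm up, and the wrist force reads near zero.
- **Disagreements:** the cameras disagreed by up to about 2 mm on where the hub was. My first alignment from the hub ring was about 2.5 mm off, which I corrected by sighting the studs through the holes before lowering. My estimate of the disc's position in the gripper also showed a steady wrist-camera bias of about 1.5 mm.
- **Not checked:** I did not measure whether the other things on the bench moved. The arm never went near them, and I felt no unexpected forces.

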